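Find the loose key post and park the marker at it

TASK

One of the three key posts on the hall rail has worked loose. Going from the left post to the right one (as the robot sees them), gently wiggle each post by its head, first to the left and then to the right, pushing just enough to feel whether it gives; then put the red marker into the track through the track's open end and slide it along to stand right in front of the loose post with its white arrow pointing at that post, so that it gets mended. Leave it there, and do not disturb the other things on the bench.

Things in the scene. Friction and masses are not known exactly. Their poses are not given: they have to be found in the camera images.
- rail: Key-post rail fixed to the bench. Origin at bench level; its y runs along the rail to the robot's left (give or take 0.2 rad), x away from the robot, z up. Three steel key posts stand in a row at x = +35 mm, y = +90, 0 and -90 mm; in front of them (robot's side) an aluminium T-track runs along x = -30 mm. Posts look alike; exactly one, in any place, is loose.
- track_mouth (a point): Middle of the track's open right-hand end at bench level (rail x = -30, y = -155 mm); axes as the rail's. Track: inside 43 mm wide and 12 mm high, under two lips (tops at 16 mm) leaving a 26 mm slot; its floor is the bench. Two flared guides, 12 mm high, reach 28 mm outward from the mouth, 43 mm apart there and about 63 mm at their tips.
- track_end (a point): Middle of the track's closed left-hand end at bench level (rail x = -30, y = +140 mm), where a stop bars it
- rail_left (a point): Foot of the left post, bench level (rail y = +90 mm); axes as the rail's. Each post: upright 16 mm steel rod with a round head, 25 mm in diameter, 82 to 104 mm above the bench; it pivots 16 mm above the bench and leans only along the rail, left or right. Straddle it with open fingers or push it from the side.
- rail_middle (a point): Foot of the middle post, bench level (rail y = 0). A sound post is springy but stiff: its head gives about 1.2 to 1.7 mm for 5 N and springs back. To count as nudged a post must lean 0.01 rad, which takes about 3 N on the head of a sound one; never push over 25 N.
- rail_right (a point): Foot of the right post, bench level (rail y = -90 mm). The loose post's head rocks under less than 1 N by about 9 mm to each side before it meets a stop; let go, it drifts back upright.
- marker: Red plastic marker shoe, about 50 to 100 g, standing loose on the bench to the right of the rail. Origin at the centre of its underside. Foot 38 mm (its x) x 44 mm (its y) x 8 mm high, which runs under the lips of the track with 2.5 mm to spare on each side; on it a square stem 20 x 20 mm, up to 82 mm above its underside, for gripping. A white arrow near the top of the stem, 10 mm wide, points along its +x; the foot's y must lie along the track.
- marker_tip (a point): tip of the marker's white arrow, 26 mm from the stem's axis along the marker's +x, 74 mm above its underside
- post_a (a joint): lean of post_a (with its foot point post_a_foot and collar seat_a one of the three posts; which place it stands in is not told), rad: 0 upright, positive towards the left end of the rail (+y), negative towards the right
- post_b (a joint): lean of post_b (with its foot point post_b_foot and collar seat_b one of the three posts; which place it stands in is not told), rad: 0 upright, positive towards the left end of the rail (+y), negative towards the right
- post_c (a joint): lean of post_c (with its foot point post_c_foot and collar seat_c one of the three posts; which place it stands in is not told), rad: 0 upright, positive towards the left end of the rail (+y), negative towards the right
- tray: Bystander: black ceramic tray, 130 x 190 x 22 mm, beyond the marker on the right. Origin at the centre of its underside
- key_1: Bystander: silver key, 54 mm long, 4 mm thick, lying in the tray. Origin at the centre of its underside
- key_2: Bystander: silver key, 54 mm long, 4 mm thick, lying on the bench on the robot's side of the rail. Origin at the centre of its underside
- padlock: Bystander: brushed steel padlock lying flat, 48 x 75 x 22 mm with its open shackle, behind the rail. Origin at the centre of its underside
- dispenser: Bystander: blue tape dispenser, 55 x 140 x 86 mm, left of the rail. Origin at the centre of its underside
- fob: Bystander: chrome alarm fob with one black press button, 70 x 34 x 15 mm, lying on the bench on the robot's side of the rail. Origin at the centre of its underside
Things that resemble listed ones, but are neither listed nor needed, are in the scene too. Of the things that look like the marker, take the one that is farthest from the robot's base at the start.

How it is judged:
By the outcome, as a careful person would: the job done as asked, in the order asked, and still so for the second after the job is handed in, with the robot touching nothing.
It also fails if it takes over 64 s, if anything falls off the work surface, if the arm or the gripper's body presses on something with over 40 N, if the wrist force passes 120 N, or if a joint passes its speed limit or range.

ROBOT

A 7-joint arm with a two-finger parallel gripper is mounted at the origin on the work surface. World frame = base frame: x ahead of the robot, y to its left, z up, the work surface at z = 0. Lengths are in m, angles in rad, forces in N, time in s.
With the tool pointing down it reaches from about 0.425 to 1.025 m from the base axis. Payload 9.4 kg.
Tool frame: the origin (TCP) lies midway between the tips of the shut fingers; the grasp point (between the pads) lies 19 mm behind it; z points along the fingers, y is the direction in which the jaws open and shut (so a half turn about z gives the same grasp; the last joint's range is limited). The gripper opens to 85 mm and grips with 20 to 120 N. Pads are 22 mm wide; open, the fingers measure 114 mm over their backs; the gripper's body (76 mm by 85 mm) begins 54 mm behind the grasp point. The pads swing forward as they close: fully open they stand 13 mm farther back than shut.
Start: joints at [-1.203, 0.599, -0.003, 1.599, 0.002, 0.943, -0.08], TCP at [0.312, 0.654, 0.231] pointing down, gripper open.
Joint ranges: [-2.57, 2.57], [-0.35, 1.97], [-1.29, 1.29], [0.11, 2.56], [-1.05, 4.19], [0.11, 1.86], [-2.63, 2.63]. Speed limits (rad/s): [2.22, 2.22, 3.01, 3.01, 3.14, 3.14, 3.14].

INTERFACE

Orientations are given as a unit quaternion [w, x, y, z].
In Python, from plant import status, cams, order gives the robot as it stands. The module is installed in compiled form; this text tells all that it offers.
- The arm moves only by the shell command python3 -m creep 'ROWS' [FORCE]. ROWS is a JSON object of lists of equal length, an entry for each row: "grip": the opening, from 0 (shut) to 1 (fully open); "offset": the shift along the tool's x, y, z in mm, a list of three; "twist": the turn, a rotation vector about the tool's x, y, z in rad, a list of three. In form: {"grip": [grip, ...], "offset": [[tx, ty, tz], ...], "twist": [[rx, ry, rz], ...]}. A call has 1 to 20 rows; each row shifts and turns the commanded pose from where the row before left it, along the tool's axes as they then stand; what a row does not reach is not made up. A row lasts 1/8 s, in which the tool goes at most 62.5 mm and 10.7 degrees, less where a joint would pass 70% of its speed; a pose out of reach is approached as far as the arm can. A call is refused whole if a number of a shift passes 62.5 or a number of a turn 0.188, either way. A call with a gripper value outside its range is refused whole. The fingers move at their own pace and stop on an object; FORCE is the grip in N (left out, the last holds). Time passes only in rows, so rows that do not move let the fingers close. It gives the time, the measured TCP pose, the force and the opening at its end, in the units of the state.
- status.state(): the state, without advancing time (a new reading comes with each control period).
- cams.read_camera(name): name is "scene" or "top"; returns a dict with "image" (480x640x3 uint8, red, green, blue), "mtx" (3x3 intrinsics, pixels), "R" (3x3) and "t" (3): a world point X has camera coordinates R X + t. Camera axes: x right, y down, z forward; pixel columns grow to the right and rows downward; lengths in m; the calibration is good to about 2 mm. A picture is of the moment at which its call begins. There is no depth.
- order.job_done(): hands the job in, once; it reports no verdict.
Trained networks look in a picture, given as the dict that the camera call returned (one of the last four; its "shot" number tells which), for a name from the list of things; names that differ only in an ending like _2 or _b are one class to them, and where a whole thing is asked for, a point or a joint stands for the part that bears it (a point fixed in the world has none). Each returns a list of dicts, best first, with "score" (0 to 1); they miss things now and then, are a little off and sometimes report something else, mostly with a low value. They report only what shows in the picture. A call takes as long as a camera call. They do not tell look-alikes from the thing itself.
- cams.boxes_of(thing, picture): "box" ([left, top, right, bottom] in pixels, round what is visible of it).
- cams.cut_out(thing, picture): "mask" (480x640 bool, what is visible of it) and "box" ([left, top, right, bottom] in pixels, round what is visible of it).
- cams.tip_of(thing, picture): "pixel" ([column, row] in pixels: a listed point, or the origin of a listed thing).
The state is a dict: "time": time; "joint_positions": joint angles; "qd": joint speeds; "joint_torque": joint torques, N m; "tcp_pos": TCP position; "tcp_rot": TCP orientation; "contact_force": force on the tool from outside, world axes, zero at the start; "moment": the same for the moment, N m; "opening": finger opening in m.
Only numpy, scipy, OpenCV 4.12 (cv2) and the standard library are available. Lean on these libraries where they do the work, as an engineer would, in place of code of your own. Each camera call takes 0.05 s, during which the arm holds its last target. There are 200 camera calls.

## Working session

There is one attempt and no reset: what is moved stays moved. The work goes in short steps, Python scripts to look and compute and a shell command to move; the robot and the scene stay as the last step left them, time stands still between calls to the robot, and variables do not carry over. Pictures are saved under pics/ and viewed, about 8 in all and at most 12, crops included, and the job is handed in when it is done.

```bash
mkdir -p pics; cat > h.py <<'E'
import numpy as np, cv2, json
from plant import status, cams, order
from scipy.spatial.transform import Rotation as Rn
def ray(p,px):
    K=np.array(p["mtx"]);R=np.array(p["R"]);t=np.array(p["t"])
    d=R.T@np.linalg.solve(K,[px[0],px[1],1.]);return -R.T@t,d
def at(p,px,z):
    c,d=ray(p,px);return c+d*(z-c[2])/d[2]
def proj(p,X):
    c=np.array(p["mtx"])@(np.array(p["R"])@np.array(X)+np.array(p["t"]));return c[:2]/c[2]
def tri(*obs):
    A=np.zeros((3,3));b=np.zeros(3)
    for p,px in obs:
        c,d=ray(p,px);d=d/np.linalg.norm(d);M=np.eye(3)-np.outer(d,d);A+=M;b+=M@c
    return np.linalg.solve(A,b)
def save(p,f,box=None,s=1):
    im=p["image"][:,:,::-1]
    if box: im=im[box[1]:box[3],box[0]:box[2]]
    cv2.imwrite("pics/"+f,cv2.resize(im,None,fx=s,fy=s,interpolation=cv2.INTER_CUBIC))
def Rt():
    s=status.state();q=s["tcp_rot"];return s,Rn.from_quat([q[1],q[2],q[3],q[0]]).as_matrix()
E
python3 - <<'E'
from h import *
np.set_printoptions(precision=3,suppress=True)
s,R=Rt();print(s["tcp_pos"],R,s["contact_force"],s["opening"],s["time"])
T=cams.read_camera("top");S=cams.read_camera("scene")
save(T,"t0.png");save(S,"s0.png")
for n,p in(("T",T),("S",S)):
    print(n,-np.array(p["R"]).T@p["t"])
    for k in ["track_mouth","track_end","rail_left","rail_middle","rail_right","marker","marker_tip"]:
        print(n,k,[(np.round(d["pixel"]),round(d["score"],2),at(p,d["pixel"],0.074 if k=="marker_tip" else 0)[:2]) for d in cams.tip_of(k,p)][:5])
E
```

```text
[0.312 0.654 0.23 ] [[-0.903  0.43  -0.001]
 [ 0.43   0.903 -0.001]
 [-0.    -0.002 -1.   ]] [-0.182  0.866  0.524] 0.08532330675683962 0.0
T [0.291 0.02  1.17 ]
T track_mouth [(array([387., 227.]), 0.67, array([ 0.578, -0.14 ]))]
T track_end [(array([249., 238.]), 0.74, array([0.554, 0.156]))]
T rail_left [(array([273., 207.]), 0.71, array([0.623, 0.107]))]
T rail_middle [(array([310., 203.]), 0.97, array([0.633, 0.025]))]
T rail_right [(array([357., 201.]), 0.75, array([ 0.636, -0.077])), (array([387., 227.]), 0.39, array([ 0.58 , -0.139]))]
T marker [(array([474., 250.]), 0.97, array([ 0.529, -0.324])), (array([460., 300.]), 0.78, array([ 0.423, -0.287])), (array([422., 275.]), 0.78, array([ 0.475, -0.212])), (array([474., 358.]), 0.75, array([ 0.305, -0.309])), (array([330., 302.]), 0.71, array([ 0.417, -0.016]))]
T marker_tip [(array([486., 232.]), 0.93, array([ 0.551, -0.329])), (array([475., 288.]), 0.81, array([ 0.437, -0.299])), (array([483., 344.]), 0.72, array([ 0.33 , -0.307])), (array([425., 278.]), 0.58, array([ 0.458, -0.202]))]
S [ 1.263 -0.182  0.865]
S track_mouth [
[... 180 characters left out ...]
[301., 230.]), 0.2, array([ 0.426, -0.01 ]))]
S rail_left [(array([380., 291.]), 0.7, array([0.623, 0.103]))]
S rail_middle [(array([340., 299.]), 0.79, array([0.625, 0.022]))]
S rail_right [(array([291., 314.]), 0.75, array([ 0.637, -0.076]))]
S marker [(array([170., 253.]), 0.82, array([ 0.427, -0.285])), (array([149., 295.]), 0.66, array([ 0.528, -0.33 ])), (array([156., 212.]), 0.61, array([ 0.298, -0.306])), (array([209., 264.]), 0.58, array([ 0.477, -0.211]))]
S marker_tip [(array([209., 227.]), 0.92, array([ 0.448, -0.197])), (array([140., 278.]), 0.81, array([ 0.548, -0.331])), (array([155., 237.]), 0.66, array([ 0.451, -0.301])), (array([149., 196.]), 0.62, array([ 0.329, -0.307]))]
```

View pics/t0.png

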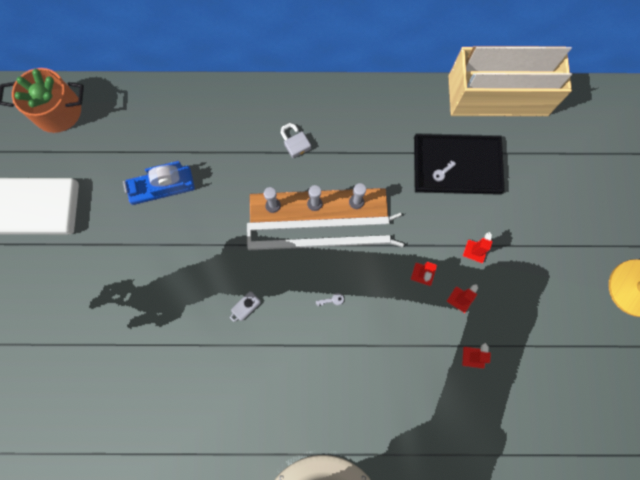

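View pics/s0.png

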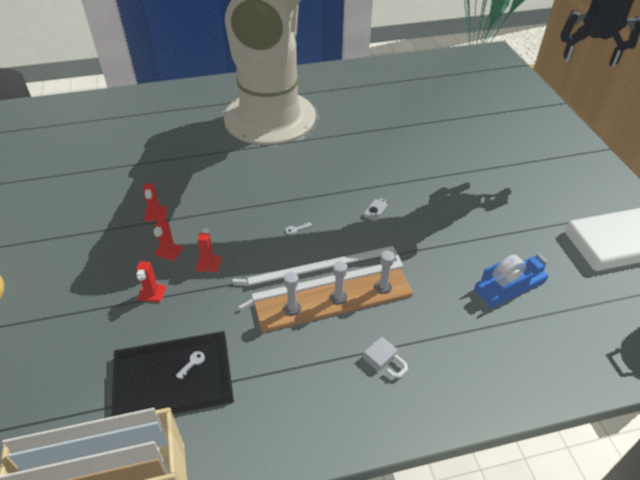

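The candidates for the marker in the top view are (474,250), (460,300), (422,275) and (474,358). Their distances from the base are about 0.62, 0.51, 0.52 and 0.43 m, so (474,250) is the farthest; in the scene view it is at (149,295). I'll fit the rail and confirm the marker in one enlarged crop.

```bash
python3 - <<'E'
from h import *
from scipy.optimize import least_squares
np.set_printoptions(precision=4,suppress=True)
T=cams.read_camera("top");S=cams.read_camera("scene")
pts={"track_mouth":(-.03,-.155),"track_end":(-.03,.14),"rail_left":(.035,.09),"rail_middle":(.035,0),"rail_right":(.035,-.09)}
obs=[(p,cams.tip_of(k,p)[0]["pixel"],v) for p in(T,S) for k,v in pts.items()]
def W(x,v,z=0): c,s=np.cos(x[2]),np.sin(x[2]); return np.array([x[0]+c*v[0]-s*v[1],x[1]+s*v[0]+c*v[1],z])
f=lambda x:np.concatenate([proj(p,W(x,v))-px for p,px,v in obs])
r=least_squares(f,[.6,.01,.07],loss="soft_l1");x=r.x;print("rail",x,np.round(f(x),1))
# post masks
for p in(T,S):
    for d in cams.cut_out("post_a",p)[:4]: print("post",np.round(d["box"]),round(d["score"],2),d["mask"].sum())
for p,b in((T,(445,220,515,275)),(S,(120,250,190,310))):
    ms=cams.cut_out("marker",p)
    print([np.round(d["box"]) for d in ms])
def c(p,l):return [d["pixel"] for d in cams.tip_of(l[0],p) if np.hypot(*(np.array(d["pixel"])-l[1]))<25][0]
o=tri((T,c(T,("marker",(474,250)))),(S,c(S,("marker",(149,295)))))
t=tri((T,c(T,("marker_tip",(486,232)))),(S,c(S,("marker_tip",(140,278)))))
print("origin",o,"tip",t,"yaw",np.arctan2(t[1]-o[1],t[0]-o[0]),np.hypot(*(t-o)[:2]))
ims=[]
for p,b in((T,(235,170,515,290)),(S,(115,235,415,345))):
    im=cv2.resize(np.ascontiguousarray(p["image"][b[1]:b[3],b[0]:b[2],::-1]),None,fx=800/(b[2]-b[0]),fy=800/(b[2]-b[0]),interpolation=cv2.INTER_CUBIC);k=800/(b[2]-b[0])
    for v,z in [(v,0) for v in pts.values()]+[((.035,y),.104) for y in(.09,0,-.09)]+[((-.03+sx*.0215,y),.016) for sx in(-1,1) for y in(-.155,.14)]:
        q=(proj(p,W(x,v,z))-b[:2]+.5)*k; cv2.circle(im,tuple(int(a) for a in q),3,(0,255,0),-1)
    ims.append(im[:300])
cv2.imwrite("pics/f1.png",np.vstack(ims))
E
```

```text
rail [0.595  0.0144 0.0711] [ 0.   0.7  1.8  0.6  0.3 -0.6  2.6 -2.2 -1.1  1.9  1.8  0.5 -0.7  0.8
  2.3 -3.6 -1.7  1.9  2.7 -0.7]
post [355. 182. 365. 201.] 0.69 183
post [262. 188. 276. 210.] 0.61 211
post [312. 186. 322. 206.] 0.52 197
post [380. 249. 393. 288.] 0.73 401
post [284. 271. 298. 309.] 0.71 373
post [336. 260. 346. 301.] 0.7 390
post [474. 250. 547. 307.] 0.52 2380
[array([464., 235., 490., 262.]), array([463., 345., 490., 368.]), array([411., 262., 436., 282.]), array([450., 284., 476., 314.]), array([351., 179., 366., 201.])]
[array([198., 226., 219., 272.]), array([154., 220., 180., 258.]), array([135., 258., 163., 304.]), array([144., 184., 166., 222.])]
origin [ 0.5253 -0.3235  0.0043] tip [ 0.549  -0.3323  0.0761] yaw -0.35651727925645843 0.025211058492680648
```

View pics/f1.png

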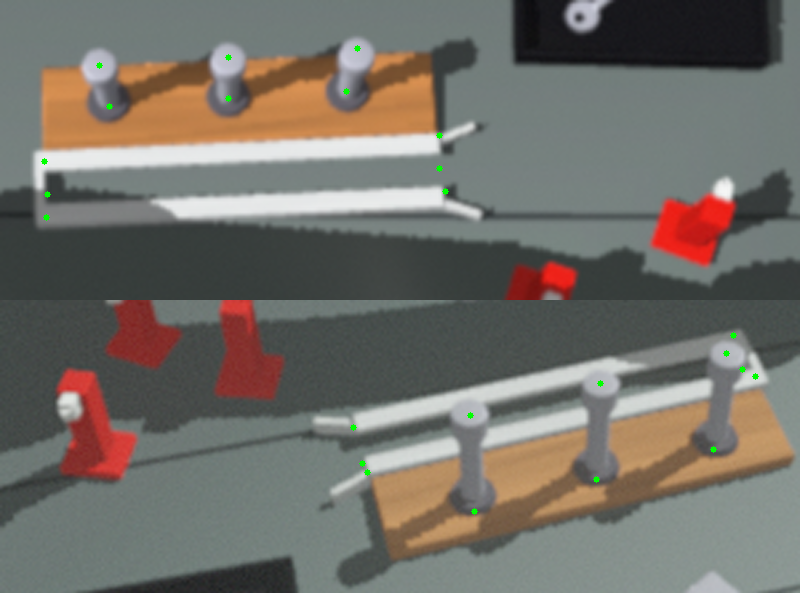

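The crop confirms the marker: the upright one at top-view crop (690,220) with its white arrow towards the far side. The rail fit lies on the posts, but its yaw looks slightly high. I'll refine it using the head tops and slot edges I can read in the crop, then work out the first move.

```bash
cat >> h.py <<'E'
def plan(X,yaw,n=1):
    "tool-axis shift (mm) to world X with tool y along world angle yaw+90deg, after the turn; and z twist"
    s,R=Rt(); cur=np.arctan2(-R[0,1],R[1,1]); d=(yaw-cur+np.pi/2)%np.pi-np.pi/2
    R2=Rn.from_euler("z",d).as_matrix()@R
    print("t",s["time"],"pos",np.round(s["tcp_pos"],4),"yaw",round(cur,4),"twist z",round(-d,4),
      "shift after turn",np.round(R2.T@(np.array(X)-s["tcp_pos"])*1e3,1),"shift before",np.round(R.T@(np.array(X)-s["tcp_pos"])*1e3,1),"q",np.round(s["joint_positions"],2),"F",np.round(s["contact_force"],1))
def W(x,v,z=0): c,s=np.cos(x[2]),np.sin(x[2]); return np.array([x[0]+c*v[0]-s*v[1],x[1]+s*v[0]+c*v[1],z])
E
python3 - <<'E'
from h import *
from scipy.optimize import least_squares
np.set_printoptions(precision=4,suppress=True)
T=cams.read_camera("top");S=cams.read_camera("scene")
kt,ks=800/280,800/300
t=lambda u,v:np.array([u/kt+235-.5,v/kt+170-.5]); s=lambda u,v:np.array([u/ks+115-.5,(v-300)/ks+235-.5])
O=[]
for y,a,b in((.09,(98,62),(727,350)),(0,(228,57),(600,380)),(-.09,(357,52),(470,410))): O+=[(T,t(*a),(.035,y,.104)),(S,s(*b),(.035,y,.104))]
L=[(T,t(48,171),t(441,152),-.017),(T,t(48,206),t(444,187),-.043)]
def f(x):
    r=[proj(p,W(x,v[:2],v[2]))-px for p,px,v in O]
    for p,a,b,xr in L:
        d=(b-a)/np.linalg.norm(b-a);n=np.array([-d[1],d[0]])
        r.append(np.array([n@(proj(p,W(x,(xr,y),.016))-a) for y in(-.15,.13)]))
    return np.concatenate(r)
r=least_squares(f,[.595,.0144,.06],loss="soft_l1");print(r.x,np.round(f(r.x),1))
x=r.x
for y in(.09,0,-.09):print(W(x,(.035,y)))
print("mouth",W(x,(-.03,-.155)))
plan(W(x,(.035,.09),.15),x[2])
E
```

```text
[0.5932 0.0156 0.0518] [ 0.3  1.3  0.2  1.2 -0.1  0.9  0.4  0.6 -0.1  0.6 -0.1  0.5  0.1  0.
 -0.3 -0.2]
[0.6235 0.1073 0.    ]
[0.6282 0.0174 0.    ]
[ 0.6328 -0.0725  0.    ]
mouth [ 0.5713 -0.1408  0.    ]
t 1.9 pos [0.312  0.6545 0.2313] yaw -0.4448 twist z -0.4966 shift after turn [-282.8 -562.6   81.3] shift before [-516.7 -359.9   81.3] q [-1.2   0.6  -0.    1.6   0.    0.94 -0.08] F [ 0.2  0.  -0.2]
```

```bash
python3 -m creep '{"grip":[0.53,0.53,0.53,0.53,0.53,0.53,0.53,0.53,0.53,0.53,0.53,0.53,0.53,0.53,0.53,0.53,0.53,0.53],"offset":[[0,0,0],[0,0,0],[0,0,0],[-20.2,-40.2,0],[-20.2,-40.2,0],[-20.2,-40.2,0],[-20.2,-40.2,0],[-20.2,-40.2,0],[-20.2,-40.2,0],[-20.2,-40.2,0],[-20.2,-40.2,0],[-20.2,-40.2,0],[-20.2,-40.2,0],[-20.2,-40.2,10],[-20.2,-40.2,20],[-20.2,-40.2,25],[-20.2,-40.2,25],[0,0,0]],"twist":[[0,0,-0.1655],[0,0,-0.1655],[0,0,-0.1655],[0,0,0],[0,0,0],[0,0,0],[0,0,0],[0,0,0],[0,0,0],[0,0,0],[0,0,0],[0,0,0],[0,0,0],[0,0,0],[0,0,0],[0,0,0],[0,0,0],[0,0,0]]}'
python3 -c "
from h import *
plan([.6235,.1073,.076],.0518);print(status.state()['opening'])"
```

```text
time: 4.15
tcp_pos: [0.6241, 0.1021, 0.1492]
tcp_rot: [-0.001, -0.023, 1.0, -0.001]
contact_force: [-0.3, 1.0, 0.8]
opening: 0.0453
t 4.15 pos [0.6241 0.1021 0.1492] yaw 0.0456 twist z -0.0062 shift after turn [ 0.1  5.4 73.2] shift before [ 0.2  5.4 73.2] q [-0.17  0.59 -0.12  1.88  0.11  0.68  1.26] F [-0.3  1.   0.8]
0.04530537491431761
```

```bash
python3 -m creep '{"grip":[0.53,0.53],"offset":[[0,0,0],[0,0,0]],"twist":[[0,0,0],[0,0,0]]}'
python3 -c "
from h import *
plan([.6235,.1073,.076],.0518)
p=cams.read_camera('scene');save(p,'a1.png',(300,150,460,320),3.5)"
```

```text
time: 4.4
tcp_pos: [0.6233, 0.1087, 0.152]
tcp_rot: [0.0, -0.027, 1.0, 0.0]
contact_force: [-0.4, -0.3, 0.4]
opening: 0.045
t 4.4 pos [0.6233 0.1087 0.152 ] yaw 0.0537 twist z 0.0019 shift after turn [-0.  -1.5 76. ] shift before [-0.  -1.5 76. ] q [-0.18  0.58 -0.12  1.88  0.11  0.68  1.26] F [-0.4 -0.3  0.4]
```

View pics/a1.png

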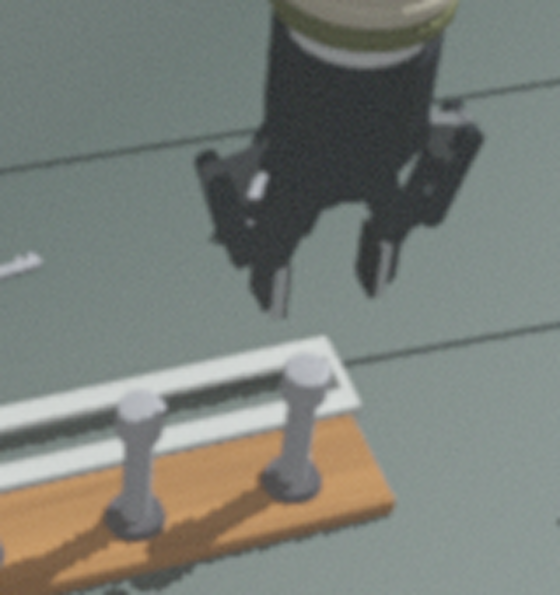

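The picture shows the open fingers (tips at crop (275,312) and (375,292)) above the left post's head (305,370), so I'll descend to straddle it.

```bash
python3 -m creep '{"grip":[0.53,0.53,0.53,0.53,0.53],"offset":[[0,-1,25],[0,0,25],[0,0,25],[0,0,0],[0,0,0]],"twist":[[0,0,0],[0,0,0],[0,0,0],[0,0,0],[0,0,0]]}'
for i in 1 2; do python3 -m creep '{"grip":[0.53,0.53],"offset":[[0,4,0],[0,0,0]],"twist":[[0,0,0],[0,0,0]]}'; done
```

```text
time: 5.08
tcp_pos: [0.6239, 0.1068, 0.0774]
tcp_rot: [0.001, -0.026, 1.0, 0.0]
contact_force: [-0.4, -0.1, 0.4]
opening: 0.045
time: 5.32
tcp_pos: [0.6237, 0.1108, 0.0772]
tcp_rot: [0.001, -0.026, 1.0, 0.0]
contact_force: [0.2, -0.5, -0.1]
opening: 0.0454
time: 5.58
tcp_pos: [0.6231, 0.1146, 0.0765]
tcp_rot: [0.0, -0.026, 1.0, 0.0]
contact_force: [0.3, -0.1, -0.2]
opening: 0.0452
```

```bash
for i in 1 2 3 ; do python3 -m creep '{"grip":[0.53,0.53],"offset":[[0,1,0],[0,0,0]],"twist":[[0,0,0],[0,0,0]]}'|grep -E "pos|force"; done
```

```text
tcp_pos: [0.623, 0.1151, 0.0762]
contact_force: [-0.4, -0.7, 0.2]
tcp_pos: [0.623, 0.1161, 0.0763]
contact_force: [0.0, 0.5, 0.3]
tcp_pos: [0.623, 0.1171, 0.0763]
contact_force: [-0.2, 0.3, -0.2]
```

```bash
for i in 1 2 3 ; do python3 -m creep '{"grip":[0.53,0.53],"offset":[[0,1,0],[0,0,0]],"twist":[[0,0,0],[0,0,0]]}'|grep -E "pos|force"; done
python3 -c "
from h import *
p=cams.read_camera('scene');save(p,'a2.png',(330,200,430,310),5)"
```

```text
tcp_pos: [0.6229, 0.1181, 0.0763]
contact_force: [-0.7, -0.1, 0.1]
tcp_pos: [0.6229, 0.1191, 0.0763]
contact_force: [0.3, 0.6, 0.0]
tcp_pos: [0.6228, 0.1201, 0.0763]
contact_force: [-0.2, 0.1, -0.2]
```

View pics/a2.png

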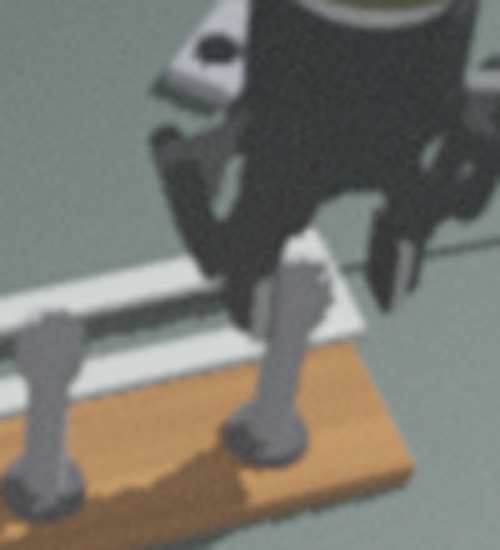

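The left post (head at crop (305,290), foot (265,430)) is leaning visibly to the left, and I felt no force, so it looks loose. I'll push 2 mm more, then go right.

```bash
for i in 1 2; do python3 -m creep '{"grip":[0.53,0.53],"offset":[[0,1,0],[0,0,0]],"twist":[[0,0,0],[0,0,0]]}'|grep -E "pos|force"; done
python3 -m creep '{"grip":[0.53,0.53,0.53,0.53,0.53,0.53],"offset":[[0,-5,0],[0,-5,0],[0,-5,0],[0,-5,0],[0,-4,0],[0,0,0]],"twist":[[0,0,0],[0,0,0],[0,0,0],[0,0,0],[0,0,0],[0,0,0]]}'|grep -E "pos|force"
for i in 1 2 3; do python3 -m creep '{"grip":[0.53,0.53],"offset":[[0,-1,0],[0,0,0]],"twist":[[0,0,0],[0,0,0]]}'|grep -E "pos|force"; done
```

```text
tcp_pos: [0.6228, 0.1211, 0.0763]
contact_force: [-0.5, -0.8, -0.3]
tcp_pos: [0.6227, 0.1221, 0.0763]
contact_force: [-0.5, -0.0, 0.7]
tcp_pos: [0.624, 0.0975, 0.0763]
contact_force: [-0.1, -0.0, 0.0]
tcp_pos: [0.624, 0.0972, 0.0763]
contact_force: [0.4, 0.0, -0.8]
tcp_pos: [0.6241, 0.096, 0.0763]
contact_force: [0.7, -0.3, 0.0]
tcp_pos: [0.6241, 0.095, 0.0763]
contact_force: [-0.7, -0.5, -0.3]
```

```bash
for i in 1 2 3; do python3 -m creep '{"grip":[0.53,0.53],"offset":[[0,-1,0],[0,0,0]],"twist":[[0,0,0],[0,0,0]]}'|grep -E "pos|force"; done
python3 -c "
from h import *
p=cams.read_camera('scene');save(p,'a3.png',(330,200,430,310),5)
plan([.6235,.1073,.076],.0518);plan([.6282,.0174,.076],.0518)"
```

```text
tcp_pos: [0.6242, 0.0939, 0.0763]
contact_force: [-0.3, 0.8, -0.0]
tcp_pos: [0.6242, 0.093, 0.0763]
contact_force: [0.4, 0.5, -0.4]
tcp_pos: [0.6242, 0.092, 0.0763]
contact_force: [0.2, 0.1, -0.4]
t 9.925 pos [0.6243 0.092  0.0763] yaw 0.0517 twist z -0.0001 shift after turn [-0.  15.3  0.3] shift before [-0.  15.3  0.3] q [-0.17  0.68 -0.11  1.93  0.13  0.53  1.26] F [-0.2 -0.1  0.4]
t 9.925 pos [0.6243 0.092  0.0763] yaw 0.0517 twist z -0.0001 shift after turn [ -0.  -74.7   0.3] shift before [ -0.1 -74.7   0.3] q [-0.17  0.68 -0.11  1.93  0.13  0.53  1.26] F [-0.2 -0.1  0.4]
```

View pics/a3.png

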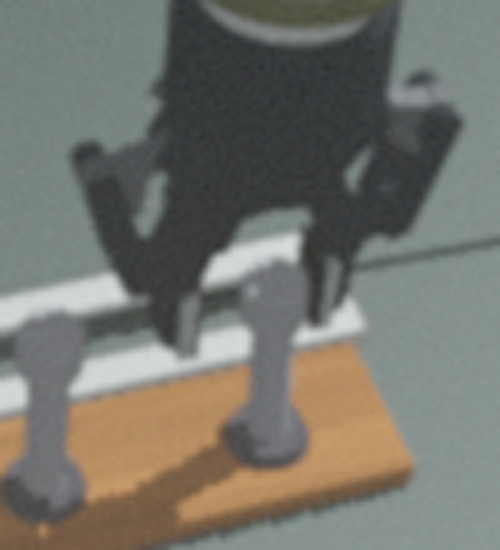

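The left post now leans right (head at (275,290) against about (290,290) upright), so it rocked both ways with under 1 N: it is loose. Next is the middle post.

```bash
python3 -m creep '{"grip":[0.53,0.53,0.53,0.53,0.53,0.53,0.53,0.53,0.53,0.53,0.53],"offset":[[0,7.5,0],[0,7.5,0],[0,0,-25],[0,0,-25],[0,-30,0],[0,-30,0],[0,-30,0],[0,0,0],[0,0,25],[0,0,25],[0,0,0]],"twist":[[0,0,0],[0,0,0],[0,0,0],[0,0,0],[0,0,0],[0,0,0],[0,0,0],[0,0,0],[0,0,0],[0,0,0],[0,0,0]]}'
python3 -m creep '{"grip":[0.53,0.53,0.53],"offset":[[0,4,0],[0,5,0],[0,0,0]],"twist":[[0,0,0],[0,0,0],[0,0,0]]}'|grep -E "pos|force"
for i in 1 2 ; do python3 -m creep '{"grip":[0.53,0.53],"offset":[[0,1,0],[0,0,0]],"twist":[[0,0,0],[0,0,0]]}'|grep -E "pos|force"; done
```

```text
time: 11.3
tcp_pos: [0.6269, 0.0186, 0.0748]
tcp_rot: [-0.002, -0.027, 1.0, 0.0]
contact_force: [-0.7, -0.8, 0.6]
opening: 0.0453
tcp_pos: [0.6282, 0.0266, 0.0773]
contact_force: [-0.2, 0.3, -0.1]
tcp_pos: [0.6278, 0.0268, 0.0765]
contact_force: [0.5, -1.5, 0.2]
tcp_pos: [0.6277, 0.0274, 0.0764]
contact_force: [0.8, -3.4, 2.3]
```

```bash
for i in 1 2; do python3 -m creep '{"grip":[0.53,0.53],"offset":[[0,1,0],[0,0,0]],"twist":[[0,0,0],[0,0,0]]}'|grep -E "pos|force"; done
python3 -m creep '{"grip":[0.53,0.53,0.53,0.53,0.53,0.53],"offset":[[0,-5,0],[0,-5,0],[0,-5,0],[0,-5,0],[0,-1,0],[0,0,0]],"twist":[[0,0,0],[0,0,0],[0,0,0],[0,0,0],[0,0,0],[0,0,0]]}'|grep -E "pos|force"
for i in 1 2; do python3 -m creep '{"grip":[0.53,0.53],"offset":[[0,-1,0],[0,0,0]],"twist":[[0,0,0],[0,0,0]]}'|grep -E "pos|force"; done
```

```text
tcp_pos: [0.6277, 0.0279, 0.0764]
contact_force: [0.0, -6.1, 2.4]
tcp_pos: [0.6277, 0.0283, 0.0765]
contact_force: [0.8, -7.1, 4.4]
tcp_pos: [0.6285, 0.0092, 0.0763]
contact_force: [-0.6, -0.5, -0.2]
tcp_pos: [0.6286, 0.0082, 0.0763]
contact_force: [0.4, 0.0, 0.7]
tcp_pos: [0.6286, 0.0071, 0.0763]
contact_force: [0.7, 0.1, 0.4]
```

```bash
for i in 1 2 3 4; do python3 -m creep '{"grip":[0.53,0.53],"offset":[[0,-1,0],[0,0,0]],"twist":[[0,0,0],[0,0,0]]}'|grep -E "pos|force"; done
```

```text
tcp_pos: [0.6287, 0.0062, 0.0763]
contact_force: [0.4, 0.3, -0.3]
tcp_pos: [0.6288, 0.0057, 0.0764]
contact_force: [-1.1, 2.9, 0.7]
tcp_pos: [0.6288, 0.0051, 0.0764]
contact_force: [-1.0, 5.2, 1.9]
tcp_pos: [0.6288, 0.0047, 0.0764]
contact_force: [-1.1, 6.7, 2.1]
```

```bash
python3 -m creep '{"grip":[0.53,0.53,0.53,0.53,0.53,0.53,0.53,0.53,0.53,0.53,0.53,0.53],"offset":[[0,6.5,0],[0,6.5,0],[0,0,-25],[0,0,-25],[0,-30,0],[0,-30,0],[0,-30,0],[0,0,0],[0,0,25],[0,0,25],[0,0,0],[0,0,0]],"twist":[[0,0,0],[0,0,0],[0,0,0],[0,0,0],[0,0,0],[0,0,0],[0,0,0],[0,0,0],[0,0,0],[0,0,0],[0,0,0],[0,0,0]]}'
python3 -m creep '{"grip":[0.53,0.53,0.53],"offset":[[0,4,0],[0,5,0],[0,0,0]],"twist":[[0,0,0],[0,0,0],[0,0,0]]}'|grep -E "pos|force"
for i in 1 2 3; do python3 -m creep '{"grip":[0.53,0.53],"offset":[[0,1,0],[0,0,0]],"twist":[[0,0,0],[0,0,0]]}'|grep -E "pos|force"; done
```

```text
time: 16.42
tcp_pos: [0.6332, -0.0732, 0.0769]
tcp_rot: [0.0, -0.026, 1.0, 0.0]
contact_force: [0.4, -0.1, 0.3]
opening: 0.0453
tcp_pos: [0.6326, -0.0639, 0.0768]
contact_force: [-0.4, -0.4, 0.5]
tcp_pos: [0.6323, -0.0638, 0.0763]
contact_force: [-0.2, 0.0, -0.7]
tcp_pos: [0.6322, -0.0631, 0.0763]
contact_force: [-0.7, -1.5, -0.2]
tcp_pos: [0.6322, -0.0624, 0.0764]
contact_force: [0.4, -2.9, 0.4]
```

```bash
for i in 1 2; do python3 -m creep '{"grip":[0.53,0.53],"offset":[[0,1,0],[0,0,0]],"twist":[[0,0,0],[0,0,0]]}'|grep -E "pos|force"; done
python3 -m creep '{"grip":[0.53,0.53,0.53,0.53,0.53,0.53],"offset":[[0,-5,0],[0,-5,0],[0,-5,0],[0,-5,0],[0,-4,0],[0,0,0]],"twist":[[0,0,0],[0,0,0],[0,0,0],[0,0,0],[0,0,0],[0,0,0]]}'|grep -E "pos|force"
for i in 1 2; do python3 -m creep '{"grip":[0.53,0.53],"offset":[[0,-1,0],[0,0,0]],"twist":[[0,0,0],[0,0,0]]}'|grep -E "pos|force"; done
```

```text
tcp_pos: [0.6322, -0.0617, 0.0764]
contact_force: [0.5, -5.2, 1.3]
tcp_pos: [0.6322, -0.0613, 0.0765]
contact_force: [0.3, -7.0, 3.6]
tcp_pos: [0.6333, -0.0837, 0.0763]
contact_force: [0.1, -0.4, -0.9]
tcp_pos: [0.6334, -0.0842, 0.0764]
contact_force: [-1.5, 2.1, 1.0]
tcp_pos: [0.6334, -0.0849, 0.0764]
contact_force: [-1.4, 3.9, 1.8]
```

```bash
for i in 1 2; do python3 -m creep '{"grip":[0.53,0.53],"offset":[[0,-1,0],[0,0,0]],"twist":[[0,0,0],[0,0,0]]}'|grep -E "pos|force"; done
python3 -m creep '{"grip":[0.53,0.53,0.53,0.53,0.53,0.53],"offset":[[0,7,0],[0,6,0],[0,0,-30],[0,0,-30],[0,0,-20],[0,0,0]],"twist":[[0,0,0],[0,0,0],[0,0,0],[0,0,0],[0,0,0],[0,0,0]]}'
python3 - <<'E'
from h import *
from scipy.optimize import minimize
np.set_printoptions(precision=4,suppress=True)
T=cams.read_camera("top");S=cams.read_camera("scene")
V=[]
for p,f,b in((T,"t0",(455,222,512,275)),(S,"s0",(118,245,175,315))):
    im=cv2.imread(f"pics/{f}.png")[b[1]:b[3],b[0]:b[2]].astype(int)
    m=(im[:,:,2]>1.8*im[:,:,1])&(im[:,:,2]>70)
    n,l,st,_=cv2.connectedComponentsWithStats(m.astype(np.uint8)); k=1+np.argmax(st[1:,4]); V.append((p,b,(l==k)))
    print(f,st[k])
def box(a,b,z0,z1):return np.array([(x,y,z) for x in(-a,a) for y in(-b,b) for z in(z0,z1)])
B=[box(.019,.022,0,.008),box(.010,.010,0,.082)]
K=8
def cost(x,show=0):
    c=0
    for p,b,m in V:
        im=np.zeros((m.shape[0]*K,m.shape[1]*K),np.uint8)
        for bx in B:
            q=np.array([(proj(p,W(x,v[:2],v[2]))-b[:2]+.5)*K for v in bx]).astype(np.float32)
            cv2.fillConvexPoly(im,cv2.convexHull(q).astype(np.int32),255)
        r=cv2.resize(im,m.shape[::-1],interpolation=cv2.INTER_AREA)/255.
        c+=np.abs(r-m).sum()
    return c
best=min((minimize(cost,[.525,-.3235,y],method="Nelder-Mead",options=dict(initial_simplex=[[.525,-.3235,y],[.531,-.3235,y],[.525,-.318,y],[.525,-.3235,y+.12]])) for y in(-.45,-.35,-.25)),key=lambda r:r.fun)
x=best.x;print(x,best.fun,[v[2].sum() for v in V])
plan([x[0],x[1],.13],x[2])
E
```

```text
tcp_pos: [0.6335, -0.0855, 0.0764]
contact_force: [-1.6, 6.9, 2.2]
tcp_pos: [0.6335, -0.0859, 0.0765]
contact_force: [-1.8, 7.8, 2.8]
time: 20.55
tcp_pos: [0.6338, -0.0753, 0.1577]
tcp_rot: [0.002, -0.026, 1.0, -0.0]
contact_force: [-0.8, -0.4, 0.2]
opening: 0.0452
t0 [  8  16  30  25 497]
s0 [ 18  16  30  41 679]
[ 0.5257 -0.3243 -0.3588] 160.8941176470588 [np.int64(497), np.int64(679)]
t 20.65 pos [ 0.6326 -0.075   0.1558] yaw 0.0514 twist z 0.4102 shift after turn [  12.5 -271.    25.9] shift before [ 119.6 -243.5   25.9] q [ 0.13  0.58 -0.15  1.87  0.13  0.7   1.53] F [ 0.1 -0.5 -1.1]
```

Those wiggles agree: middle and right posts are stiff (about 7 N for 2 mm each way), so the left post is the loose one. I'll go above the marker.

```bash
python3 -m creep '{"grip":[0.6,0.6,0.6,0.6,0.6,0.6,0.6,0.6,0.6,0.6,0.6],"offset":[[0,0,0],[0,0,0],[0,0,0],[2,-45,0],[2,-45,0],[2,-45,0],[2,-45,0],[2,-45,0],[2.5,-46,25],[0,0,0],[0,0,0]],"twist":[[0,0,0.137],[0,0,0.137],[0,0,0.136],[0,0,0],[0,0,0],[0,0,0],[0,0,0],[0,0,0],[0,0,0],[0,0,0],[0,0,0]]}'
python3 -c "
from h import *
plan([.5257,-.3243,.039],-.3588)
p=cams.read_camera('scene');q=cams.read_camera('top')
save(p,'b1.png',(100,200,200,320),4);save(q,'b2.png',(420,200,520,320),4)
a=cv2.imread('pics/b1.png');b=cv2.imread('pics/b2.png');cv2.imwrite('pics/b.png',np.hstack([a,b]))"
```

```text
time: 22.02
tcp_pos: [0.5259, -0.3235, 0.1303]
tcp_rot: [-0.001, 0.178, 0.984, 0.0]
contact_force: [-0.2, -0.4, 0.4]
opening: 0.0511
t 22.025 pos [ 0.5259 -0.3235  0.1303] yaw -0.3585 twist z 0.0003 shift after turn [-0.2 -0.9 91.3] shift before [-0.2 -0.9 91.3] q [ 0.5   0.59 -0.06  1.94  0.05  0.61  1.62] F [-0.2 -0.4  0.4]
```

View pics/b.png

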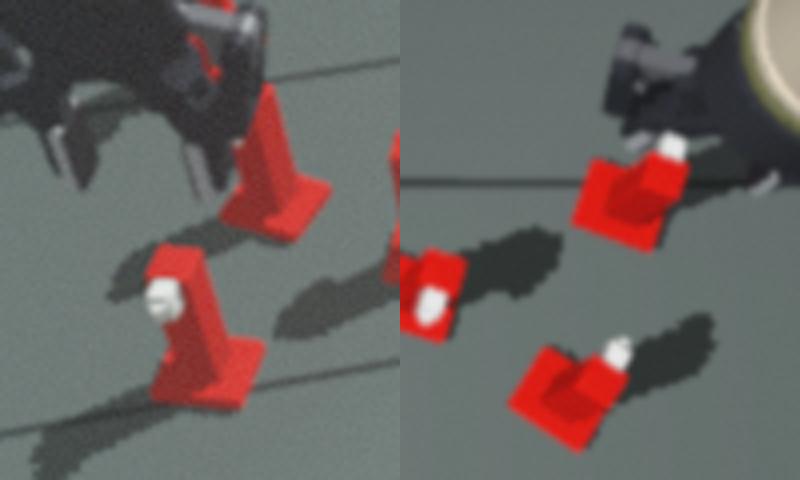

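The fingers (scene crop (70,170) and (205,180)) sit squarely above the target stem (175,260), with the neighbours clear. I'll descend, grip and lift slightly.

```bash
python3 -m creep '{"grip":[0.6,0.6,0.6,0.6,0.6],"offset":[[0,-0.5,25],[0,0,25],[0,0,25],[0,0,16],[0,0,0]],"twist":[[0,0,0],[0,0,0],[0,0,0],[0,0,0],[0,0,0]]}'
python3 -m creep '{"grip":[0.1,0.1,0.1,0.1,0.1],"offset":[[0,0,0],[0,0,0],[0,0,0],[0,0,0],[0,0,0]],"twist":[[0,0,0],[0,0,0],[0,0,0],[0,0,0],[0,0,0]]}' 30
python3 -m creep '{"grip":[0.1,0.1,0.1],"offset":[[0,0,-10],[0,0,-15],[0,0,0]],"twist":[[0,0,0],[0,0,0],[0,0,0]]}'
python3 -c "
from h import *
print(W((0.5932,0.0144,0.0518),(-.03,-.225),.064));plan(W((0.5932,0.0144,0.0518),(-.03,-.225),.064),.0518)"
```

```text
time: 22.75
tcp_pos: [0.526, -0.3236, 0.0395]
tcp_rot: [-0.001, 0.178, 0.984, 0.0]
contact_force: [0.2, 0.4, 0.6]
opening: 0.0509
time: 23.38
tcp_pos: [0.5266, -0.3249, 0.0413]
tcp_rot: [0.001, 0.178, 0.984, -0.0]
contact_force: [0.1, -0.0, 6.9]
opening: 0.0196
time: 23.75
tcp_pos: [0.5267, -0.3251, 0.067]
tcp_rot: [0.001, 0.178, 0.984, -0.0]
contact_force: [-0.4, -1.0, -1.4]
opening: 0.0197
[ 0.57489003 -0.21185151  0.064     ]
t 23.75 pos [ 0.5267 -0.3251  0.067 ] yaw -0.3584 twist z -0.4102 shift after turn [-54.  110.6   3.1] shift before [ -5.4 123.    2.9] q [ 0.49  0.68 -0.05  1.97  0.06  0.49  1.61] F [-0.4 -1.  -1.4]
```

```bash
python3 -m creep '{"grip":[0.1,0.1,0.1,0.1,0.1,0.1,0.1,0.1,0.1],"offset":[[0,0,0],[0,0,0],[0,0,0],[0,0,0],[-18,37,0],[-18,37,0],[-18,36.5,0],[0,0,0],[0,0,0]],"twist":[[0,0,-0.105],[0,0,-0.105],[0,0,-0.1],[0,0,-0.1],[0,0,0],[0,0,0],[0,0,0],[0,0,0],[0,0,0]]}'
cat > fit.py <<'E'
from h import *
from scipy.optimize import minimize
import sys
np.set_printoptions(precision=4,suppress=True)
def box(a,b,z0,z1):return np.array([(x,y,z) for x in(-a,a) for y in(-b,b) for z in(z0,z1)])
B=[box(.019,.022,0,.008),box(.010,.010,0,.082)]
K=8
def fit(ims,guess):
    """ims: pictures; fit red marker silhouette, only counting red pixels and non-gripper pixels"""
    V=[]
    for p in ims:
        pts=np.array([proj(p,W(guess,v[:2],v[2]+guess[3])) for b in B for v in b])
        lo=np.floor(pts.min(0)-6).astype(int);hi=np.ceil(pts.max(0)+6).astype(int)
        im=p["image"][lo[1]:hi[1],lo[0]:hi[0]].astype(int)
        red=(im[:,:,0]>1.8*im[:,:,1])&(im[:,:,0]>60)
        dark=(im.max(2)<55)
        V.append((p,lo,red,~dark|red)); print("red",red.sum(),"dark",(dark&~red).sum())
    def cost(x):
        c=0
        for p,b,m,w in V:
            im=np.zeros((m.shape[0]*K,m.shape[1]*K),np.uint8)
            for bx in B:
                q=np.array([(proj(p,W(x,v[:2],v[2]+x[3]))-b+.5)*K for v in bx]).astype(np.float32)
                cv2.fillConvexPoly(im,cv2.convexHull(q).astype(np.int32),255)
            c+=(np.abs(cv2.resize(im,m.shape[::-1],interpolation=cv2.INTER_AREA)/255.-m)*w).sum()
        return c
    g=np.array(guess)
    r=minimize(cost,g,method="Nelder-Mead",options=dict(initial_simplex=[g]+[g+d for d in np.diag([.005,.005,.1,.005])]))
    return r.x,r.fun
E
python3 - <<'E'
from fit import *
T=cams.read_camera("top");S=cams.read_camera("scene")
s,_=Rt();g=[s["tcp_pos"][0],s["tcp_pos"][1],.0518,s["tcp_pos"][2]-.0413]
plan(W((0.5932,0.0144,0.0518),(-.03,-.225),.064),.0518)
print(g,fit([T,S],g),fit([S],g))
save(T,'c1.png',(350,180,470,290),3.3);save(S,'c2.png',(160,180,280,290),3.3)
a=cv2.imread('pics/c1.png');b=cv2.imread('pics/c2.png');cv2.imwrite('pics/c.png',np.hstack([a,b]))
E
```

```text
time: 24.88
tcp_pos: [0.5738, -0.2119, 0.0652]
tcp_rot: [-0.0, -0.026, 1.0, -0.0]
contact_force: [-0.1, -0.5, -1.2]
opening: 0.0198
t 24.975 pos [ 0.5735 -0.2129  0.0652] yaw 0.05 twist z -0.0018 shift after turn [-1.4  1.   1.2] shift before [-1.4  1.   1.2] q [ 0.35  0.68 -0.13  1.98  0.18  0.49  1.71] F [-1.   0.1 -0.4]
red 261 dark 449
red 658 dark 98
red 658 dark 98
[np.float64(0.5735125427063734), np.float64(-0.21288851228109748), 0.0518, np.float64(0.023942215557053573)] (array([ 0.5734, -0.2117,  0.0329,  0.0268]), np.float64(235.15686274509804)) (array([ 0.5726, -0.2121,  0.061 ,  0.0261]), np.float64(181.87058823529412))
```

View pics/c.png

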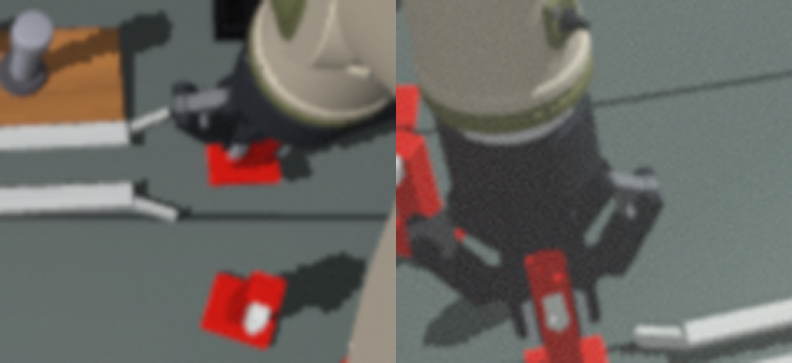

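The marker hangs straight and parallel to the lips, its foot edge at crop (210,185)–(280,183) against the near lip's slope. I'll lower it to just above the bench and slide towards the mouth.

```bash
python3 -m creep '{"grip":[0.1,0.1,0.1,0.1],"offset":[[-1.4,0,8],[0,0,8],[0,0,6.5],[0,0,0]],"twist":[[0,0,0],[0,0,0],[0,0,0],[0,0,0]]}'
python3 -m creep '{"grip":[0.1,0.1,0.1,0.1,0.1,0.1],"offset":[[0,8,0],[0,8,0],[0,8,0],[0,8,0],[0,6,0],[0,0,0]],"twist":[[0,0,0],[0,0,0],[0,0,0],[0,0,0],[0,0,0],[0,0,0]]}'
python3 -c "
from fit import *
x=(0.5932,0.0144,0.0518)
plan(W(x,(-.03,-.187),.042),.0518)
T=cams.read_camera('top');S=cams.read_camera('scene')
s,_=Rt();g=[s['tcp_pos'][0],s['tcp_pos'][1],.0518,.001]
print(fit([T,S],g))
save(T,'d1.png',(350,190,430,270),4.9);save(S,'d2.png',(190,250,270,330),4.9)
a=cv2.imread('pics/d1.png');b=cv2.imread('pics/d2.png');cv2.imwrite('pics/d.png',np.hstack([a,b]))"
```

```text
time: 25.48
tcp_pos: [0.5752, -0.2114, 0.0421]
tcp_rot: [-0.001, -0.026, 1.0, 0.0]
contact_force: [0.1, 0.6, -0.3]
opening: 0.0197
time: 26.22
tcp_pos: [0.5737, -0.1727, 0.0428]
tcp_rot: [0.0, -0.026, 1.0, 0.0]
contact_force: [-0.1, -0.4, -1.4]
opening: 0.0196
t 26.225 pos [ 0.5737 -0.1727  0.0428] yaw 0.0527 twist z 0.0009 shift after turn [ 0.8 -1.1  0.8] shift before [ 0.8 -1.1  0.8] q [ 0.27  0.71 -0.11  2.02  0.17  0.42  1.65] F [-0.1 -0.4 -1.4]
red 247 dark 368
red 561 dark 39
(array([ 0.5735, -0.1725,  0.0465,  0.0011]), np.float64(224.2980392156863))
```

View pics/d.png

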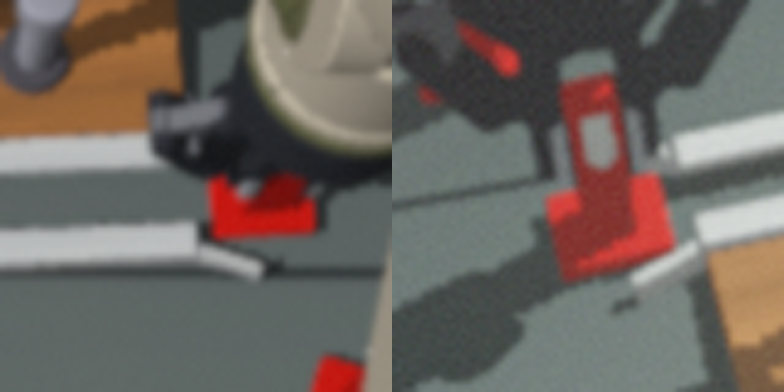

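```bash
python3 - <<'E'
from h import *
np.set_printoptions(precision=1,suppress=True)
T=cams.read_camera('top');S=cams.read_camera('scene')
x=(0.5932,0.0144,0.0518)
out=[]
for p,o in((T,(350,190)),(S,(190,250))):
    im=cv2.resize(np.ascontiguousarray(p["image"][o[1]:o[1]+80,o[0]:o[0]+80,::-1]),None,fx=4.9,fy=4.9,interpolation=cv2.INTER_CUBIC)
    c=lambda X:tuple(int(round(a)) for a in (proj(p,X)-o+.5)*4.9)
    for xr,z,col in((-.043,.016,(0,255,0)),(-.017,.016,(0,255,0)),(-.0085,0,(255,255,0)),(-.0515,0,(255,255,0))):
        cv2.line(im,c(W(x,(xr,-.155),z)),c(W(x,(xr,-.08),z)),col,1)
    m=(.5735,-.1725,.05)
    q=[c(W(m,v,0)) for v in((-.019,-.022),(.019,-.022),(.019,.022),(-.019,.022))]
    cv2.polylines(im,[np.array(q)],True,(255,0,255),1); print(q)
    out.append(im)
cv2.imwrite("pics/e.png",np.hstack(out))
E
```

```text
[(313, 236), (305, 152), (206, 157), (213, 241)]
[(156, 212), (173, 287), (286, 261), (266, 187)]
```

View pics/e.png

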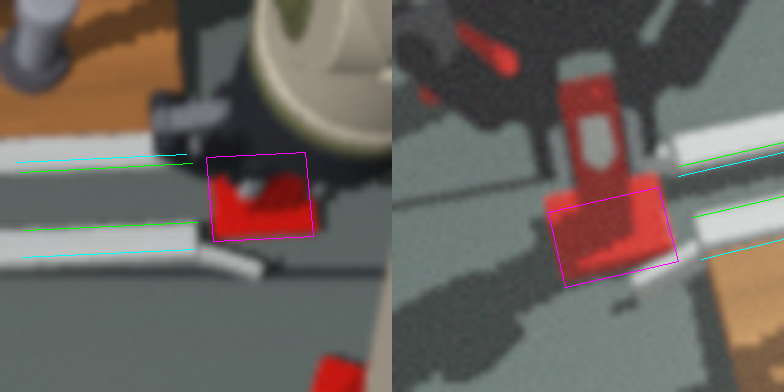

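The overlay shows the rail lines lying on both lips. The cameras disagree about the marker's lateral place by about ±2 mm; the mean is about 1 mm too far out. I'll shift it 1 mm and enter gently while watching the force.

```bash
python3 -m creep '{"grip":[0.1,0.1],"offset":[[1,0,1],[0,0,0]],"twist":[[0,0,0],[0,0,0]]}'|grep -E "pos|force"
for i in 1 2 3 4; do python3 -m creep '{"grip":[0.1,0.1],"offset":[[0,4,0],[0,3,0]],"twist":[[0,0,0],[0,0,0]]}'|grep -E "pos|force"; done
```

```text
tcp_pos: [0.5724, -0.1737, 0.0417]
contact_force: [0.7, -0.8, -0.5]
tcp_pos: [0.5723, -0.1661, 0.0418]
contact_force: [-0.1, 0.4, -1.2]
tcp_pos: [0.5719, -0.159, 0.0418]
contact_force: [0.3, 0.3, -1.8]
tcp_pos: [0.5716, -0.1521, 0.0418]
contact_force: [0.2, -0.5, -1.9]
tcp_pos: [0.5712, -0.1452, 0.0418]
contact_force: [-0.0, -0.3, -0.9]
```

```bash
for i in 1 2 3 ; do python3 -m creep '{"grip":[0.1,0.1],"offset":[[0,5,0],[0,5,0]],"twist":[[0,0,0],[0,0,0]]}'|grep -E "pos|force"; done
python3 -c "
from h import *
print(W((0.5932,0.0144,0.0518),(-.03,.09)));plan(W((0.5932,0.0144,0.0518),(-.03,.09),.0418),.0518)"
```

```text
tcp_pos: [0.5706, -0.1352, 0.0418]
contact_force: [0.4, 0.4, -1.9]
tcp_pos: [0.5701, -0.1252, 0.0418]
contact_force: [-0.6, -0.4, -1.4]
tcp_pos: [0.5696, -0.1152, 0.0418]
contact_force: [-0.6, 0.6, -0.9]
[0.55858032 0.10272598 0.        ]
t 28.425 pos [ 0.5696 -0.1152  0.0418] yaw 0.0517 twist z -0.0001 shift after turn [-2.000e-01  2.182e+02 -0.000e+00] shift before [-2.000e-01  2.182e+02 -0.000e+00] q [ 0.16  0.7  -0.09  2.06  0.16  0.39  1.57] F [-0.6  0.6 -0.9]
```

```bash
for i in 1 2 3 4; do python3 -m creep '{"grip":[0.1,0.1,0.1],"offset":[[0,8,0],[0,9,0],[0,8,0]],"twist":[[0,0,0],[0,0,0],[0,0,0]]}'|grep -E "pos|force"; done
```

```text
tcp_pos: [0.5683, -0.0897, 0.0418]
contact_force: [-1.0, 0.5, -1.5]
tcp_pos: [0.567, -0.065, 0.0418]
contact_force: [0.0, 1.3, -1.0]
tcp_pos: [0.5657, -0.04, 0.0418]
contact_force: [-0.3, -0.4, -0.8]
tcp_pos: [0.5645, -0.0151, 0.0418]
contact_force: [-0.2, 0.2, -0.5]
```

```bash
for i in 1 2 3 4; do python3 -m creep '{"grip":[0.1,0.1,0.1],"offset":[[0,8,0],[0,9,0],[0,8,0]],"twist":[[0,0,0],[0,0,0],[0,0,0]]}'|grep -E "pos|force"; done
python3 -c "
from h import *
plan(W((0.5932,0.0144,0.0518),(-.03,.09),.0418),.0518)"
```

```text
tcp_pos: [0.5632, 0.0099, 0.0418]
contact_force: [0.4, 0.2, -0.1]
tcp_pos: [0.5619, 0.0349, 0.0418]
contact_force: [-0.5, 0.9, -1.2]
tcp_pos: [0.5605, 0.0599, 0.0418]
contact_force: [0.5, 0.7, -0.5]
tcp_pos: [0.5593, 0.0848, 0.0418]
contact_force: [0.1, 0.1, -1.2]
t 31.425 pos [0.5593 0.0848 0.0418] yaw 0.0519 twist z 0.0001 shift after turn [-0.2 17.9  0. ] shift before [-0.2 17.9  0. ] q [-0.22  0.69 -0.04  2.1   0.07  0.36  1.3 ] F [ 0.1  0.1 -1.2]
```

```bash
python3 -m creep '{"grip":[0.1,0.1,0.1,0.1],"offset":[[0,8,0],[0,6,0],[0,4,0],[0,0,0]],"twist":[[0,0,0],[0,0,0],[0,0,0],[0,0,0]]}'|grep -E "pos|force"
python3 -m creep '{"grip":[0.1,0.1],"offset":[[0,0,1],[0,0,0]],"twist":[[0,0,0],[0,0,0]]}'|grep -E "pos|force"
python3 -c "
from h import *
T=cams.read_camera('top');S=cams.read_camera('scene')
x=(0.5932,0.0144,0.0518);plan(W(x,(-.03,.09),.0418),.0518)
for p in(T,S):
  for d in cams.tip_of('marker_tip',p)[:5]:
    X=at(p,d['pixel'],.075)-W(x,(0,0)); c,s=np.cos(x[2]),np.sin(x[2]); print(round(d['score'],2),np.round([c*X[0]+s*X[1],-s*X[0]+c*X[1]],4))
save(T,'g1.png',(230,165,310,265),4.9);save(S,'g2.png',(330,200,420,300),4.9)
a=cv2.imread('pics/g1.png');b=cv2.imread('pics/g2.png');cv2.imwrite('pics/g.png',np.hstack([a,b]))"
```

```text
tcp_pos: [0.5583, 0.1024, 0.0418]
contact_force: [-0.0, -0.6, -0.7]
tcp_pos: [0.5584, 0.1019, 0.0413]
contact_force: [-0.8, 0.7, 4.9]
t 32.275 pos [0.5584 0.1019 0.0412] yaw 0.0513 twist z -0.0005 shift after turn [-0.2  0.8 -0.6] shift before [-0.2  0.8 -0.6] q [-0.26  0.69 -0.04  2.1   0.07  0.36  1.28] F [-1.4  1.3  5.4]
0.82 [-0.2813 -0.3035]
0.73 [-0.1478 -0.2124]
0.69 [-0.167  -0.3118]
0.47 [-0.0458 -0.1412]
0.84 [-0.2775 -0.313 ]
0.7 [-0.0024  0.091 ]
0.63 [-0.155  -0.3092]
0.44 [0.1412 0.2886]
0.36 [ 0.1361 -0.2848]
```

View pics/g.png

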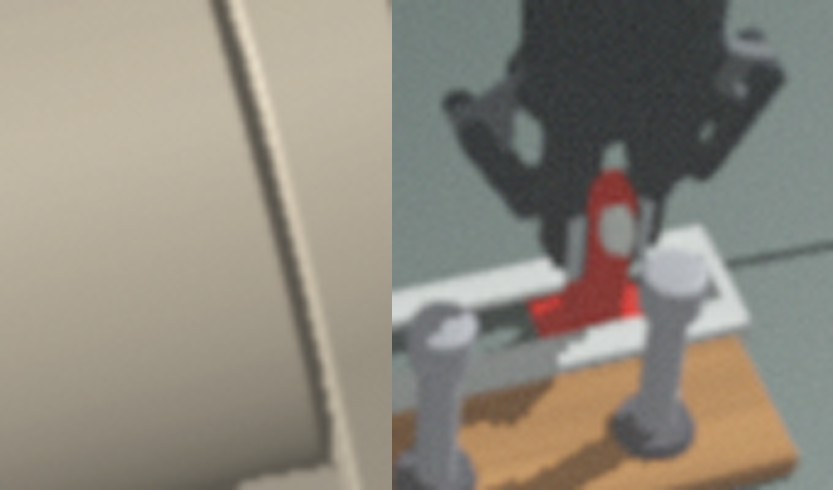

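The marker stands in the track in front of the left post, with its arrow (crop (617,230)) facing it. The network puts the tip at rail (-2, +91) mm against the ideal (-4, +90). I'll release and retreat.

```bash
python3 -m creep '{"grip":[0.1,0.3,0.4,0.5,0.5,0.5],"offset":[[0,0.5,-1],[0,0,0],[0,0,0],[0,0,0],[0,0,0],[0,0,0]],"twist":[[0,0,0],[0,0,0],[0,0,0],[0,0,0],[0,0,0],[0,0,0]]}'
python3 -m creep '{"grip":[0.5,0.5,0.5,0.5,0.5,0.5,0.5,0.5,0.5],"offset":[[0,0,-15],[0,0,-25],[0,0,-30],[0,0,-30],[0,0,-30],[20,0,-10],[25,0,-10],[25,0,0],[0,0,0]],"twist":[[0,0,0],[0,0,0],[0,0,0],[0,0,0],[0,0,0],[0,0,0],[0,0,0],[0,0,0],[0,0,0]]}'
python3 - <<'E'
from fit import *
S=cams.read_camera('scene');T=cams.read_camera('top');x=(0.5932,0.0144,0.0518);w=W(x,(-.03,.09))
for p in(T,S):
  for n,z in(("marker_tip",.074),("marker",0)):
    for d in cams.tip_of(n,p)[:6]:
      X=at(p,d['pixel'],z)-W(x,(0,0)); c,s=np.cos(x[2]),np.sin(x[2]); r=np.array([c*X[0]+s*X[1],-s*X[0]+c*X[1]])
      if r[1]>0: print(n,round(d['score'],2),r)
save(T,'h1.png',(235,165,405,265),2.3);save(S,'h2.png',(230,200,430,320),1.95)
a=cv2.imread('pics/h1.png');b=cv2.imread('pics/h2.png');h=min(a.shape[0],b.shape[0]);cv2.imwrite('pics/h.png',np.hstack([a[:h],b[:h]]))
E
```

```text
time: 33.12
tcp_pos: [0.5583, 0.1026, 0.0418]
tcp_rot: [-0.0, -0.026, 1.0, -0.0]
contact_force: [-0.1, -0.4, -0.8]
opening: 0.0426
time: 34.25
tcp_pos: [0.4852, 0.0985, 0.1918]
tcp_rot: [-0.001, -0.026, 1.0, -0.0]
contact_force: [0.5, -0.5, -0.8]
opening: 0.0427
marker_tip 0.64 [0.002  0.0876]
marker 0.98 [-0.0347  0.0879]
```

View pics/h.png

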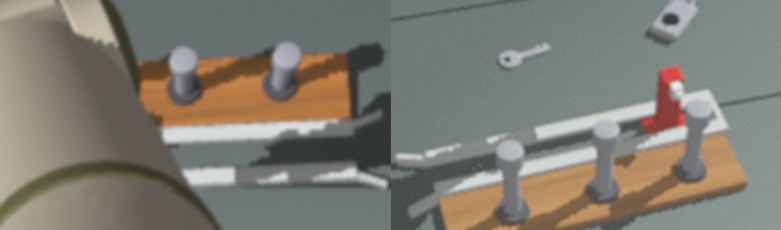

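The final view shows the marker upright in the track at (668,100), in front of the left post (697,110), with its arrow towards the post and the gripper clear. I'll hand in.

```bash
python3 -c "
from h import *
order.job_done();print(status.state()['time'])"
```

```text
the job is handed in; nothing more can be done
the job is handed in; nothing more can be done
```

The left post is the loose one, and the red marker now stands in the track right in front of it with its white arrow pointing at it. I handed the job in with about 34.5 s of the 64 s used, and it reported no verdict.

- **Wiggling:** I pushed each post by its head, left post first, each one left and then right.
  - **Left post:** it rocked about 5–6 mm each way with under 1 N, and I saw the lean in the pictures.
  - **Middle and right posts:** both were stiff, giving about 2 mm at 7–8 N each way.
- **Marker:** I took the one farthest from the base (about 0.62 m). It went in through the open right-hand end and slid along without any noticeable side force.
- **Last checks:** the marker is upright and released, and the gripper is clear.
  - **Position:** the detectors put the marker at 88 mm along the rail, where the left post is at 90 mm. They put it at -35 mm across the rail, where the track centre is at -30 mm; a foot inside the track could only be about 2.5 mm off.
  - **Camera cover:** the arm hid the marker from the top camera, so this check used the scene camera only.
  - **Disagreement:** the two cameras disagreed by about ±2 mm on the marker's sideways position before it entered the track. I used the mean, and it entered without contact.
- **Other things:** I felt no contact with anything else, and the key and fob in the last view look undisturbed. I did not measure the other bystanders again at the end.

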